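Open the combination padlock and hold it up

TASK

The steel combination padlock lies shut, dial up, in its wooden rest on the bench. Turn the dial, feeling its clicks, until its pointer nose stands at the index mark at the shackle end; then pull the shackle straight out until it is fully open. Take the open lock up out of the rest and finish while holding it still in the gripper, level with the dial up, its underside more than 14 cm above the bench, so it can be handed over; leave the tape roll, chisel and sanding block where they lie.

Things in the scene. Friction and masses are not known exactly. Their poses are not given: they have to be found in the camera images.
- rest: Fixed wooden lock rest. Origin: centre of its underside on the bench; z up, x to the shackle end. Base plate 150 (x) x 120 (y) x 12 mm. On it a pedestal, top at z = 40 mm, carries the lock; between its ends it is only 44 mm wide in y, so the lock's sides overhang and fingers can pass down beside them. Play round the lock 1.5 mm; it lifts straight up.
- rest_fence (a point): Top middle of the end fence at the rest's +x end: upright, 20 mm wide (y), 8 mm thick (x = 34.5 to 42.5 mm of the rest), up to z = 66 mm; it stands inside the shackle's loop and holds the lock back when the shackle is pulled. A like fence stands at the -x end. Axes as the rest.
- rest_cheek (a point): Top of one of four corner cheeks that keep the lock from turning: each at x = 25 to 35 mm (or -25 to -35), y = 31.5 to 39.5 mm (either side) of the rest, up to z = 56 mm. Between the cheeks 50 mm of each long side of the lock is free for a finger. Axes as the rest.
- lock: Loose combination padlock, 0.35 to 0.6 kg in all, lying dial up in the rest. Steel body 66 (x) x 60 (y) x 30 mm (z). Origin: centre of the body's underside; x axis to the shackle end, z out of the dial face. The dial stands on the middle of its top and rises to z = 60 mm.
- index_mark (a point): Index mark: small raised dark rib on the lock's top face at the middle of the shackle edge, 29 mm from the dial's axis along lock +x. Smaller flat ticks round the dial show the other clicks.
- dial (a joint): Dial angle, rad, counter-clockwise from above: 0 = nose at the index mark. Turns from -1.3 to 3.0, clicks into a notch every 0.524 (0 is one) and holds lightly there; about 0.1 N m turns it on. Starts two to four clicks counter-clockwise of the mark: turn it clockwise. Off 0 by over about 0.2 the shackle is blocked after 2 mm; once drawn it locks the dial.
- dial_grip (a point): Middle of the dial's grip bar, on the dial's axis, 48 mm above the lock's underside. Black disc 46 mm across (z = 30 to 36 mm of the lock), on it a raised grip bar 40 mm long, 12 mm thick, z = 36 to 60 mm. Site x runs along the bar to the pointer nose and turns with it; z up.
- dial_nose (a point): Tip of the dial's pointer nose, a small metal rib on the disc at one end of the grip bar, 24 mm from the dial's axis, 8.5 mm above the lock's top face. A bright metal strip 18 x 7 mm on top of the bar lies on the same half.
- shackle (a joint): How far the shackle is drawn out of the lock along the lock's +x, m: 0 = shut, 0.022 = stop, fully open. Slides with about 2.5 N of friction plus 8 N per m/s, no spring, and stays where it is left.
- shackle_bar (a point): Middle of the shackle's crossbar, on its centreline, 17 mm above the lock's underside; shut, 83 mm from the lock's origin along lock +x. Level U of round 9 mm bar, legs at y = 22 and -22 mm (35 mm free between), crossbar along lock y, straight for 16 mm; shut, 36 mm are free between it and the fence; free below down to the bench. Axes as the lock.
- tape: Bystander: roll of paper tape, 96 mm across, 25 mm high, lying flat. Origin: centre of its underside.
- chisel: Bystander: wood chisel with wooden handle, 230 mm long, about 28 mm high, lying along its x axis. Origin: on the bench near its middle.
- sander: Bystander: cork sanding block 110 x 60 x 35 mm. Origin: centre of its underside.
Things that resemble listed ones, but are neither listed nor needed, are in the scene too. There is more than one size of the rest; the one meant has the size given above.

How it is judged:
On the way, in this order (a step that is already met when the one before it is completed fails the run):
1. the dial's nose stands at the index mark (within 0.2 rad) with the shackle still shut (value of joint dial between -0.2 and 0.2 rad and value of joint shackle below 0.005 m), for 0.2 s.
2. the shackle is pulled open (at least 18 of its 22 mm) (value of joint shackle above 0.018 m), for 0.2 s.
At the end, for the whole second after the job is handed in: The padlock is held in the fingers, still (under 0.05 m/s), its underside more than 140 mm above the bench and touching the rest nowhere, dial up and level within 0.3 rad, shackle drawn at least 16 mm and dial within 0.26 rad of the mark (value of joint shackle above 0.016 m and value of joint dial between -0.26 and 0.26 rad and height (world z) of lock above 0.14 m and angle between lock's own z axis and vertical below 0.3 rad and linear speed of lock below 0.05 m/s and contact force between lock and the fingers above 1 N and contact force between lock and rest below 0.1 N); the arm keeps its last pose, push and grip.
It fails at once if the tape roll is pushed more than 40 mm (distance of tape from where it was at the start of the episode above 0.04 m).
It fails at once if the chisel is pushed more than 40 mm (distance of chisel from where it was at the start of the episode above 0.04 m).
It fails at once if the sanding block is pushed more than 40 mm (distance of sander from where it was at the start of the episode above 0.04 m).
It also fails if it takes over 72 s, if anything falls off the work surface, if the arm or the gripper's body presses on something with over 40 N, if the wrist force passes 120 N, or if a joint passes its speed limit or range.

ROBOT

A 6-joint arm with a two-finger parallel gripper is mounted at the origin on the work surface. World frame = base frame: x ahead of the robot, y to its left, z up, the work surface at z = 0. Lengths are in m, angles in rad, forces in N, time in s.
With the tool pointing down it reaches from about 0.35 to 0.85 m from the base axis. Payload 8.1 kg.
Tool frame: the origin (TCP) lies midway between the tips of the shut fingers; the grasp point (between the pads) lies 19 mm behind it (robot.tcp_to_grasp is the distance from the TCP to the grasp point, in m); x points along the fingers, y is the direction in which the jaws open and shut, and the axes are right-handed (so a half turn about x gives the same grasp; the last joint's range is limited). The gripper opens to 93 mm and grips with 3 to 60 N. Pads are 15 mm wide; open, the fingers measure 128 mm over their backs; the gripper's body (75 mm by 188 mm) begins 65 mm behind the grasp point.
Start: joints at [1.179, 0.13, 1.488, -0, 1.523, -0.085], TCP at [0.181, 0.572, 0.219] pointing down, gripper open.
Joint ranges: [-2.96, 2.96], [-0.89, 2.26], [0.02, 2.5], [-1.34, 4.48], [0, 2.73], [-2.66, 2.66]. Speed limits (rad/s): [2.39, 2.39, 2.79, 3.14, 3.14, 3.14].

INTERFACE

Orientations are given as a rotation vector (axis times angle).
In Python, from plant import robot gives the robot as it stands.
- The arm moves only by the tool play_rows, never from a script. Its argument "plan" is a list of rows, each an object with "slide": the shift along the world's x, y, z as a fraction of full scale, a list of three; "roll": the turn about the world's z as a fraction of full scale; "fingers": the gripper command: -1 is shut, 1 is fully open, values between are in proportion. A call has 1 to 20 rows; each row shifts and turns the commanded pose from where the row before left it; what a row does not reach is not made up. Full scale, the value 1, is 30 mm for a shift and 8 degrees for a turn. A row lasts 1/8 s, in which the tool goes at most 62.5 mm and 10.7 degrees, less where a joint would pass 70% of its speed; a pose out of reach is approached as far as the arm can. A call with a number of a shift or a turn outside -1 to 1 is refused whole. A call with a gripper value outside its range is refused whole. The fingers move at their own pace and stop on an object; "squeeze" is the grip in N (left out, the last holds). Time passes only in rows, so rows that do not move let the fingers close. It gives the time, the measured TCP pose, the force and the opening at its end, in the units of the state.
- robot.read_state(): the state, without advancing time (a new reading comes with each control period).
- robot.read_camera(name): name is "scene" or "top" or "wrist"; returns the picture (480x640x3 uint8, red, green, blue); there is no depth.
- robot.get_calibration(name): a dict with "fx", "fy", "cx", "cy" (pixels), "R" (3x3) and "t" (3): a world point X has camera coordinates R X + t; the wrist camera has in their place "T_tool_cam" (4x4, takes a point from camera to tool coordinates, whose origin is the TCP and whose axes are the tool frame's). Camera axes: x right, y down, z forward; pixel columns grow to the right and rows downward; lengths in m; the calibration is good to about 2 mm. A picture is of the moment at which its call begins: read the wrist's pose just before it. get_calibration takes no time and is no camera call.
- robot.close_job(): hands the job in, once; it reports no verdict.
Trained networks look in the newest picture that a camera, given by its name, has taken for a name from the list of things; names that differ only in an ending like _2 or _b are one class to them, and where a whole thing is asked for, a point or a joint stands for the part that bears it (a point fixed in the world has none). Each returns a list of dicts, best first, with "p" (0 to 1); they miss things now and then, are a little off and sometimes report something else, mostly with a low value. They report only what shows in the picture. A call takes as long as a camera call. They do not tell look-alikes from the thing itself.
- robot.boxes_of(camera, target): "extent" ([centre column, centre row, width, height] in pixels, round what is visible of it).
- robot.regions_of(camera, target): "region" (480x640 bool, what is visible of it) and "extent" ([centre column, centre row, width, height] in pixels, round what is visible of it).
- robot.mark_of(camera, target): "point" ([column, row] in pixels: a listed point, or the origin of a listed thing).
The state is a dict: "t": time; "q": joint angles; "dq": joint speeds; "joint_torque": joint torques, N m; "tool_pos": TCP position; "orientation": TCP orientation; "force": force on the tool from outside, world axes, zero at the start; "wrist_torque": the same for the moment, N m; "opening": finger opening in m.
Only numpy, scipy, OpenCV 4.12 (cv2) and the standard library are available. Lean on these libraries where they do the work, as an engineer would, in place of code of your own. Each camera call takes 0.05 s, during which the arm holds its last target.

## Working session

There is one attempt and no reset: what is moved stays moved. The work goes in short steps, Python scripts to look and compute and a tool call to move; the robot and the scene stay as the last step left them, time stands still between calls to the robot, and variables do not carry over. Pictures are saved under pics/ and viewed, and the job is handed in when it is done.

Besides the shell and the picture viewer there is one more tool, called after ">>>" in YAML: its name, and indented under it one key for each argument. play_rows: Moves the arm, as the interface text tells. Its arguments: {"type":"object","properties":{"plan":{"type":"array","items":{"type":"object","properties":{"slide":{"type":"array","items":{"type":"number","minimum":-1,"maximum":1}},"roll":{"type":"number","minimum":-1,"maximum":1},"fingers":{"type":"number"}}}},"squeeze":{"type":"number"}},"required":["plan"]}

```bash
ls; mkdir -p pics
python3 - <<'E'
from plant import robot
import cv2
print(robot.read_state())
for n in ["scene","top","wrist"]:
    im=robot.read_camera(n); cv2.imwrite(f"pics/{n}0.png",im[:,:,::-1]); print(n,robot.get_calibration(n))
    for t in ["rest","lock","dial_nose","index_mark","shackle_bar","rest_fence"]:
        print(n,t,[(round(d['p'],2),[round(float(v)) for v in d['point']]) for d in robot.mark_of(n,t)])
E
```

```text
pics
{'t': 0.0, 'q': array([ 1.17858885e+00,  1.31166032e-01,  1.48927831e+00, -1.07466946e-06,
        1.52293909e+00, -8.53880315e-02]), 'dq': array([ 1.54447624e-03,  4.07742732e-04, -1.31617882e-03,  2.03962083e-05,
       -4.16690624e-04,  1.30645909e-03]), 'joint_torque': array([ 1.17494343e-03, -5.59836352e+01, -4.91767859e+01,  7.71988579e-02,
        3.49247362e-02, -1.36376702e-04]), 'tool_pos': array([0.18097824, 0.57147836, 0.21758504]), 'orientation': array([ 0.2394472 ,  1.55777222, -0.24218967]), 'force': array([ 0.13849374,  0.37900739, -0.15296917]), 'wrist_torque': array([ 0.02388999, -0.01947322,  0.03817373]), 'opening': 0.09313335885569705}
scene {'fx': 564.9726707333809, 'fy': 564.9726707333809, 'cx': 313.30116224437506, 'cy': 236.71721558103619, 'R': array([[-0.14531922,  0.98934507, -0.0088684 ],
       [ 0.59076379,  0.07957668, -0.80291076],
       [-0.79365009, -0.12191749, -0.59603327]]), 't': array([ 0.04057676, -0.27719649,  1.52797719])}
scene rest [(0.92, [376, 210]), (0.89, [242, 263]), (0.62, [272, 202])]
scene lock [(0.69, [246, 245]), (0.5, [271, 2
[... 696 characters left out ...]
, [375, 258])]
top shackle_bar [(0.79, [362, 278])]
top rest_fence [(0.96, [371, 262]), (0.94, [366, 365]), (0.83, [238, 373])]
wrist {'fx': 336.4898557540762, 'fy': 336.4898557540762, 'cx': 312.32005569985324, 'cy': 240.06493110821415, 'T_tool_cam': array([[-3.58405021e-04, -2.72085304e-01,  9.62273069e-01,
        -1.66785984e-01],
       [ 9.99999936e-01, -1.11999815e-04,  3.40788395e-04,
         3.05627701e-04],
       [ 1.50508912e-05,  9.62273129e-01,  2.72085327e-01,
        -7.44257158e-02],
       [ 0.00000000e+00,  0.00000000e+00,  0.00000000e+00,
         1.00000000e+00]])}
wrist rest []
wrist lock []
wrist dial_nose []
wrist index_mark []
wrist shackle_bar []
wrist rest_fence []
```

View pics/top0.png

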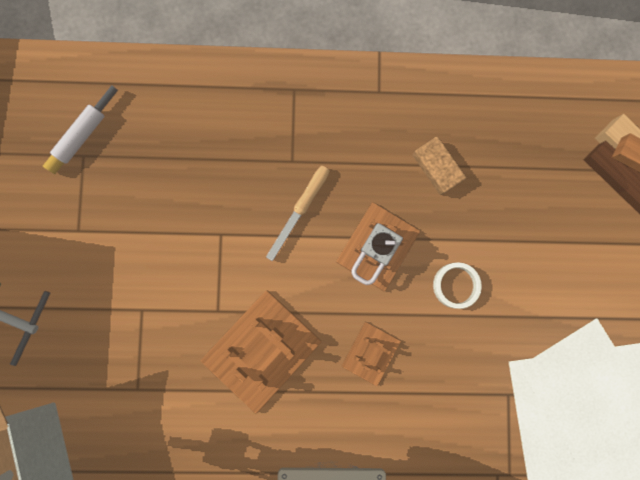

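View pics/scene0.png

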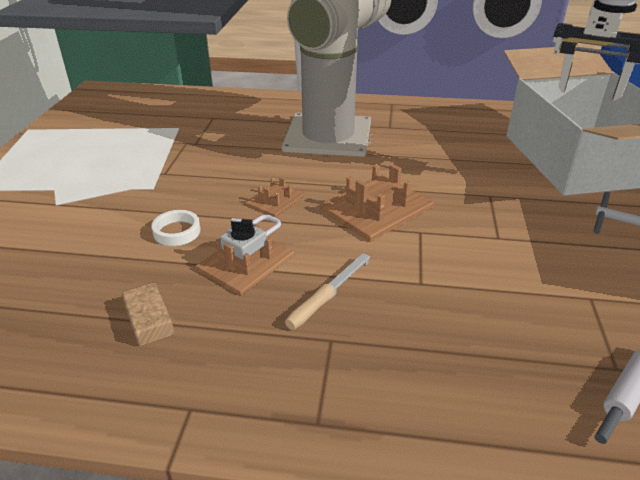

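Run:
```python
import cv2
a=cv2.imread("pics/top0.png")[190:310,310:450]
cv2.imwrite("pics/topcrop0.png",cv2.resize(a,None,fx=5,fy=5,interpolation=cv2.INTER_CUBIC))
a=cv2.imread("pics/scene0.png")[190:310,170:310]
cv2.imwrite("pics/scenecrop0.png",cv2.resize(a,None,fx=5,fy=5,interpolation=cv2.INTER_CUBIC))
```

```text
(no output)
```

View pics/topcrop0.png

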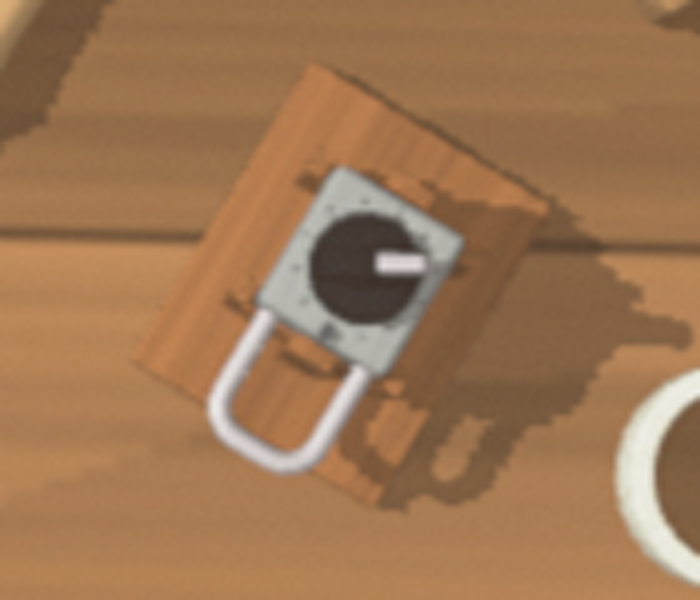

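View pics/scenecrop0.png

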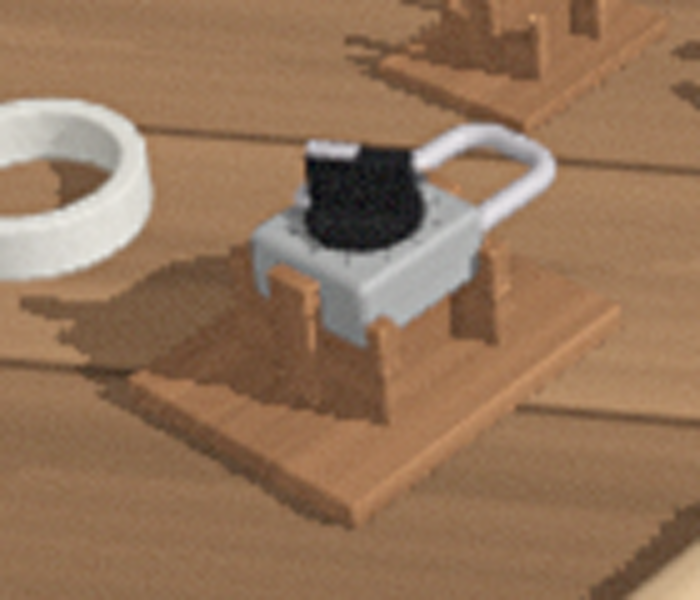

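The target is the rest carrying the lock, at top (376,247). Look-alikes are the larger empty rest at (261,350) and the smaller one at (372,352). The nose points right at (394,242) and the shackle points down-left at (362,278). Next I'll measure it and check the sizes.

```bash
cat > h.py <<'E'
import numpy as np
from plant import robot
from scipy.spatial.transform import Rotation as Ro
def cal(n):
    c=robot.get_calibration(n)
    if n=="wrist":
        s=robot.read_state(); T=np.eye(4);T[:3,:3]=Ro.from_rotvec(s['orientation']).as_matrix();T[:3,3]=s['tool_pos']
        M=np.linalg.inv(T@c['T_tool_cam']); c['R']=M[:3,:3];c['t']=M[:3,3]
    return c
def ray(c,uv,z):
    d=c['R'].T@np.array([(uv[0]-c['cx'])/c['fx'],(uv[1]-c['cy'])/c['fy'],1]); o=-c['R'].T@c['t']
    return o+d*(z-o[2])/d[2]
def proj(c,X):
    p=c['R']@np.asarray(X)+c['t']; return np.array([c['fx']*p[0]/p[2]+c['cx'],c['fy']*p[1]/p[2]+c['cy']])
E
python3 - <<'E'
from h import *
c=cal("top")
f=lambda p,z:ray(c,(310+(p[0]-2)/5,190+(p[1]-2)/5),z)
def quad(ps,z):
    P=[f(p,z)[:2] for p in ps]; print("ctr",np.mean(P,0),"sides",[np.linalg.norm(P[i]-P[i-3]).round(4) for i in range(4)],[round(np.degrees(np.arctan2(*(P[i-3]-P[i])[::-1])),1) for i in range(4)])
quad([(342,165),(463,240),(385,378),(260,300)],.07)
quad([(318,65),(548,212),(378,505),(135,358)],.012)
print("shackle bar",f((285,463),.058),"index",f((329,332),.07))
a=f((377,264),.1);b=f((424,263),.1);print("strip",a,b,np.degrees(np.arctan2(*(b-a)[1::-1])))
for n in ("top","scene"):
  robot.read_camera(n)
  for t in ("tape","chisel","sander"):
    r=robot.mark_of(n,t)
    if r: print(n,t,r[0]['p'],ray(cal(n),r[0]['point'],0))
s=robot.read_state();print(Ro.from_rotvec(s['orientation']).as_matrix())
E
```

```text
ctr [ 0.56298233 -0.09181019] sides [np.float64(0.0569), np.float64(0.0639), np.float64(0.0585), np.float64(0.0638)] [np.float64(-120.7), np.float64(151.1), np.float64(59.2), np.float64(-30.3)]
ctr [ 0.56260737 -0.09291589] sides [np.float64(0.1159), np.float64(0.1442), np.float64(0.1189), np.float64(0.1475)] [np.float64(-121.5), np.float64(150.3), np.float64(60.1), np.float64(-30.9)]
shackle bar [ 0.48589716 -0.06309454  0.058     ] index [ 0.53806003 -0.07861863  0.07      ]
strip [ 0.5628182  -0.09304225  0.1       ] [ 0.5636541  -0.11135186  0.1       ] -87.38604909678092
top tape 0.96 [ 0.48112279 -0.25488054  0.        ]
top chisel 0.61 [0.63762737 0.07773749 0.        ]
top sander 0.85 [ 0.73037847 -0.21467889  0.        ]
scene tape 0.73 [ 0.49195325 -0.25239277  0.        ]
scene chisel 0.61 [0.62967283 0.08135122 0.        ]
scene sander 0.92 [ 0.73012104 -0.22283676  0.        ]
[[ 1.00226220e-05  3.02051807e-01  9.53291511e-01]
 [-2.93088280e-05  9.53291511e-01 -3.02051807e-01]
 [-1.00000000e+00 -2.49125059e-05  1.84072650e-05]]
```

Sizes match (base about 147 x 117 mm, body about 64 x 58 mm). The rest is centred near (0.5625, -0.0925), with lock x at about 150°. The nose is at about -87°, so the dial is four clicks CCW and needs about -120°. Moving above it now.

>>> play_rows:
  plan:
    - {"slide": [0.55, -0.96, 0], "roll": -0.38, "fingers": 1}
    - {"slide": [0.55, -0.96, 0], "roll": -0.38}
    - {"slide": [0.55, -0.96, 0], "roll": -0.38}
    - {"slide": [0.55, -0.96, 0], "roll": -0.38}
    - {"slide": [0.55, -0.96, 0], "roll": -0.38}
    - {"slide": [0.55, -0.96, 0], "roll": -0.38}
    - {"slide": [0.55, -0.96, 0], "roll": -0.38}
    - {"slide": [0.55, -0.96, 0], "roll": -0.38}
    - {"slide": [0.55, -0.96, 0], "roll": -0.38}
    - {"slide": [0.55, -0.96, 0], "roll": -0.38}
    - {"slide": [0.55, -0.96, 0], "roll": -0.38}
    - {"slide": [0.55, -0.96, 0], "roll": -0.38}
    - {"slide": [0.55, -0.96, 0], "roll": -0.38}
    - {"slide": [0.55, -0.96, 0], "roll": -0.38}
    - {"slide": [0.55, -0.96, 0], "roll": -0.38}
    - {"slide": [0.55, -0.96, 0], "roll": -0.38}
    - {"slide": [0.55, -0.96, 0], "roll": -0.38}
    - {"slide": [0.55, -0.96, 0], "roll": -0.38}
    - {"slide": [0.55, -0.96, 0], "roll": -0.38}
    - {"slide": [0, 0, 0], "fingers": -0.2}

```text
$.plan[1]: bad value
```

```bash
cat > look.py <<'E'
import sys,cv2
from h import *
n,name=sys.argv[1:3]
s=robot.read_state(); c=cal(n); im=robot.read_camera(n); cv2.imwrite(f"pics/{name}.png",im[:,:,::-1])
R=Ro.from_rotvec(s['orientation']).as_matrix()
print("t",s['t'],"pos",s['tool_pos'].round(4),"jaw yaw",np.degrees(np.arctan2(R[1,1],R[0,1])).round(1),"open",s['opening'],"F",s['force'].round(1),s['wrist_torque'].round(2))
for t,z in (("dial_grip",.088),("dial_nose",.0785),("index_mark",.071),("shackle_bar",.057),("lock",.04),("rest",0)):
    for d in robot.mark_of(n,t)[:2]: print(t,round(d['p'],2),np.round(d['point'],1),ray(c,d['point'],z).round(4))
E
python3 look.py wrist w1
```

```text
t 1.45 pos [0.1812 0.572  0.2186] jaw yaw 72.4 open 0.09301237276170483 F [ 0.6  0.8 -0.1] [-0.01  0.03  0.01]
```

View pics/w1.png

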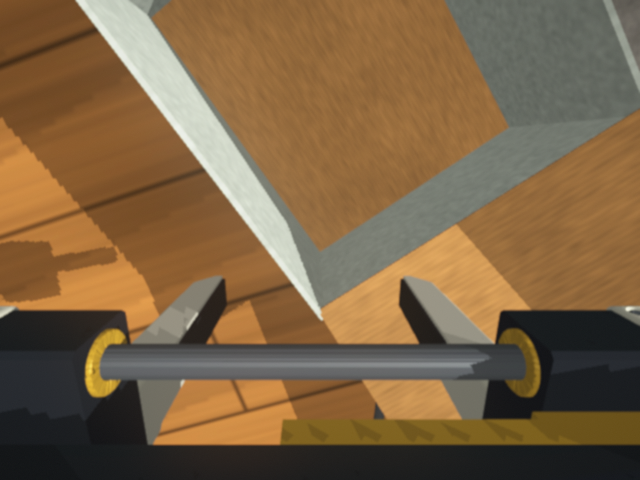

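>>> play_rows:
  plan:
    - {"slide": [0, 0, 1], "roll": 0, "fingers": 1}
    - {"slide": [0.2, -0.3, 1], "roll": 0, "fingers": 1}
    - {"slide": [0.55, -0.96, 0], "roll": -0.4, "fingers": 1}
    - {"slide": [0.55, -0.96, 0], "roll": -0.4, "fingers": 1}
    - {"slide": [0.55, -0.96, 0], "roll": -0.4, "fingers": 1}
    - {"slide": [0.55, -0.96, 0], "roll": -0.4, "fingers": 1}
    - {"slide": [0.55, -0.96, 0], "roll": -0.4, "fingers": 1}
    - {"slide": [0.55, -0.96, 0], "roll": -0.4, "fingers": 1}
    - {"slide": [0.55, -0.96, 0], "roll": -0.4, "fingers": 1}
    - {"slide": [0.55, -0.96, 0], "roll": -0.4, "fingers": 1}
    - {"slide": [0.55, -0.96, 0], "roll": -0.4, "fingers": 1}
    - {"slide": [0.55, -0.96, 0], "roll": -0.4, "fingers": 1}
    - {"slide": [0.55, -0.96, 0], "roll": -0.4, "fingers": 1}
    - {"slide": [0.55, -0.96, 0], "roll": -0.4, "fingers": 1}
    - {"slide": [0.55, -0.96, 0], "roll": -0.4, "fingers": 1}
    - {"slide": [0.55, -0.96, 0], "roll": -0.4, "fingers": 1}
    - {"slide": [0.55, -0.96, 0], "roll": -0.4, "fingers": 1}
    - {"slide": [0.55, -0.96, 0], "roll": -0.4, "fingers": 1}
    - {"slide": [0.55, -0.96, 0], "roll": -0.4, "fingers": 1}
    - {"slide": [0.55, -0.96, 0], "roll": -0.4, "fingers": 1}

```text
t: 4.3
tool_pos: [0.4847, 0.0436, 0.2788]
orientation: [1.018, 1.32, -1.018]
force: [0.3, -0.2, 0.1]
opening: 0.0928
```

>>> play_rows:
  plan:
    - {"slide": [0.55, -0.96, -0.5], "roll": -0.4, "fingers": 0.2}
    - {"slide": [0.55, -0.96, -0.5], "roll": -0.4, "fingers": 0}
    - {"slide": [0.4, -0.8, -0.5], "roll": -0.4, "fingers": 0}
    - {"slide": [0, 0, 0], "roll": 0, "fingers": 0}
    - {"slide": [0, 0, 0], "roll": 0, "fingers": 0}

```text
t: 4.92
tool_pos: [0.5291, -0.0366, 0.2341]
orientation: [1.142, 1.251, -1.141]
force: [-0.0, -0.5, 0.1]
opening: 0.0487
```

```bash
python3 look.py wrist w2
```

```text
t 4.925 pos [ 0.5291 -0.0366  0.2341] jaw yaw 5.3 open 0.048714888031015716 F [-0.  -0.5  0.1] [-0.01  0.08  0.  ]
dial_grip 0.8 [338.6 282.1] [ 0.5618 -0.0905  0.088 ]
dial_nose 0.91 [340.3 298. ] [ 0.5667 -0.112   0.0785]
index_mark 0.92 [318.9 260.9] [ 0.5408 -0.0758  0.071 ]
shackle_bar 0.72 [275.8 225.7] [ 0.4927 -0.046   0.057 ]
lock 0.67 [337.3 265.3] [ 0.5638 -0.0899  0.04  ]
lock 0.5 [317.2 257.8] [ 0.5402 -0.0831  0.04  ]
rest 0.62 [151.3 229.4] [ 0.3358 -0.0786  0.    ]
rest 0.59 [151.6  18.2] [0.3447 0.1501 0.    ]
```

View pics/w2.png

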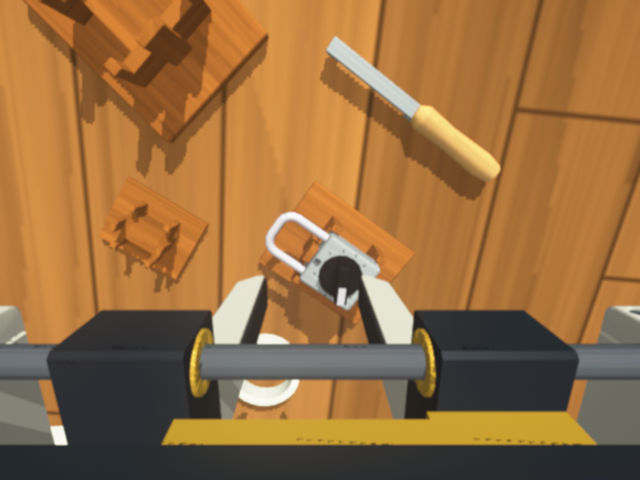

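Wrist picture: dial at (339,282), nose at (340,298) pointing down, index at (319,261), shackle towards (276,226). This agrees with the top view, so I'll centre and go part-way down.

>>> play_rows:
  plan:
    - {"slide": [0.55, -0.92, 0], "roll": -0.34, "fingers": 0}
    - {"slide": [0.55, -0.92, -0.5], "roll": 0, "fingers": 0}
    - {"slide": [0, 0, -1], "roll": 0, "fingers": 0}
    - {"slide": [0, 0, -1], "roll": 0, "fingers": 0}
    - {"slide": [0, 0, -0.5], "roll": 0, "fingers": 0}
    - {"slide": [0, 0, 0], "roll": 0, "fingers": 0}

```text
t: 6.02
tool_pos: [0.5614, -0.0918, 0.1427]
orientation: [1.176, 1.232, -1.178]
force: [0.3, -0.3, 0.1]
opening: 0.0463
```

```bash
python3 look.py wrist w3; python3 look.py top t3
```

```text
t 6.025 pos [ 0.5614 -0.0918  0.1427] jaw yaw 2.5 open 0.046253826550593125 F [ 0.3 -0.3  0.1] [-0.07  0.08 -0.01]
dial_grip 0.68 [315.5 256.1] [ 0.5647 -0.0903  0.088 ]
dial_grip 0.27 [268.5 221.5] [ 0.5319 -0.0671  0.088 ]
dial_nose 0.84 [312.8 285.2] [ 0.564  -0.1162  0.0785]
index_mark 0.69 [281.4 230.2] [ 0.5393 -0.0771  0.071 ]
shackle_bar 0.7 [222.4 185.2] [ 0.4934 -0.0481  0.057 ]
lock 0.57 [313.6 240.6] [ 0.5636 -0.0928  0.04  ]
rest 0.74 [ 71.9 203.5] [ 0.3382 -0.0783  0.    ]
t 6.375 pos [ 0.5629 -0.0923  0.1448] jaw yaw 2.5 open 0.046156073943562734 F [-0.5  0.6 -0.2] [-0.07  0.12 -0.  ]
dial_grip 0.57 [383.6 243.1] [ 0.5625 -0.0921  0.088 ]
index_mark 0.86 [377.2 257.7] [ 0.5347 -0.0821  0.071 ]
shackle_bar 0.69 [363.  278.6] [ 0.493  -0.0559  0.057 ]
lock 0.79 [383.4 242.5] [ 0.5684 -0.0988  0.04  ]
rest 0.73 [367.5 353.6] [ 0.3383 -0.0736  0.    ]
rest 0.65 [262.5 349.6] [0.3428 0.1452 0.    ]
```

View pics/w3.png

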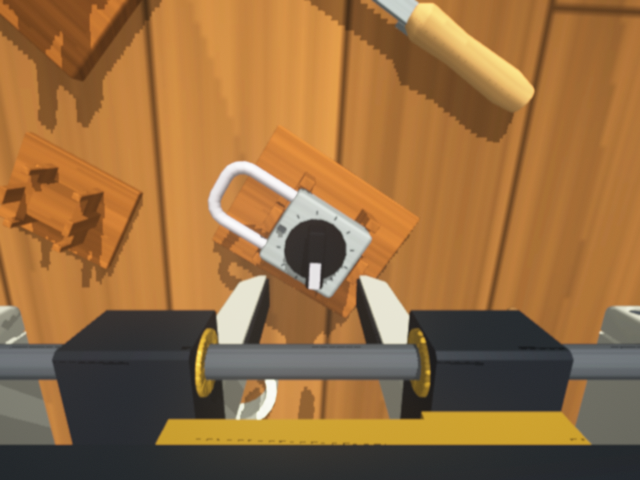

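Aligned: the bar runs vertically in the image at column 315, midway between the fingers. Going down to z of about 0.080 and gripping.

>>> play_rows:
  plan:
    - {"slide": [0, 0, -1], "roll": 0, "fingers": 0}
    - {"slide": [0, 0, -0.8], "roll": 0, "fingers": 0}
    - {"slide": [0, 0, -0.3], "roll": 0, "fingers": 0}
    - {"slide": [0, 0, 0], "roll": 0, "fingers": 0}
    - {"slide": [0, 0, 0], "roll": 0, "fingers": -1}
    - {"slide": [0, 0, 0], "roll": 0, "fingers": -1}
    - {"slide": [0, 0, 0], "roll": 0, "fingers": -1}
    - {"slide": [0, 0, 0], "roll": 0, "fingers": -1}
    - {"slide": [0, 0, 0], "roll": 0, "fingers": -1}
  squeeze: 25

```text
t: 7.85
tool_pos: [0.5627, -0.0923, 0.081]
orientation: [1.177, 1.229, -1.176]
force: [1.7, 1.1, 0.5]
opening: 0.0119
```

```bash
python3 -c "
from h import *
s=robot.read_state();print(s['force'],s['wrist_torque'],s['opening'],s['tool_pos'])"
```

```text
[1.65035648 1.07249624 0.46255812] [-0.03754772 -0.26875847  0.02329059] 0.011858620785304532 [ 0.56267894 -0.09225119  0.08103211]
```

Bar gripped (11.9 mm). Turning clockwise 112° first.

>>> play_rows:
  plan:
    - {"slide": [0, 0, 0], "roll": -1, "fingers": -1}
    - {"slide": [0, 0, 0], "roll": -1, "fingers": -1}
    - {"slide": [0, 0, 0], "roll": -1, "fingers": -1}
    - {"slide": [0, 0, 0], "roll": -1, "fingers": -1}
    - {"slide": [0, 0, 0], "roll": 0, "fingers": -1}

```text
t: 8.48
tool_pos: [0.5616, -0.0919, 0.081]
orientation: [1.578, 0.92, -1.58]
force: [-3.8, 1.6, 4.7]
opening: 0.0117
```

```bash
python3 look.py wrist w4
```

```text
t 8.475 pos [ 0.5616 -0.0919  0.081 ] jaw yaw -29.6 open 0.011744789251404856 F [-3.8  1.6  4.7] [ 0.19  0.89 -0.11]
dial_grip 0.55 [314.  292.5] [ 0.5648 -0.0904  0.088 ]
dial_nose 0.98 [312.4 320.9] [ 0.5533 -0.1088  0.0785]
index_mark 0.89 [258.9 278.3] [ 0.5382 -0.0743  0.071 ]
shackle_bar 0.72 [177.4 263.7] [ 0.4956 -0.0459  0.057 ]
lock 0.9 [309.6 260.7] [ 0.5627 -0.0886  0.04  ]
lock 0.39 [245.  273.8] [ 0.521  -0.0755  0.04  ]
rest 0.98 [ 77.6 354.2] [ 0.3427 -0.0763  0.    ]
```

View pics/w4.png

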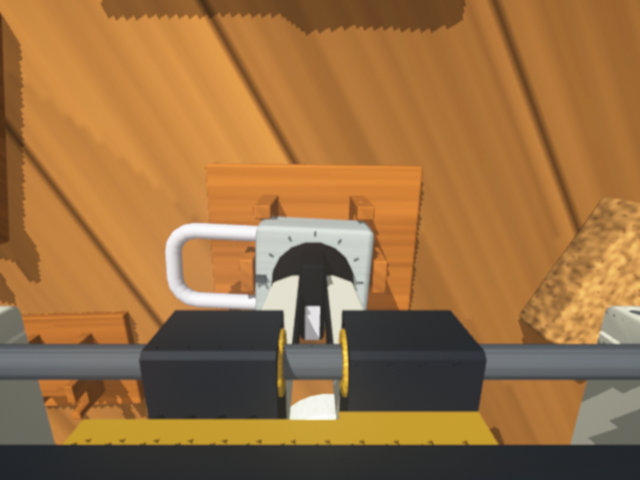

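The dial follows the fingers. The rest stands square in the picture at jaw yaw -30°, so lock x is at 150° and the target jaw yaw is -120°: 90° more.

>>> play_rows:
  plan:
    - {"slide": [0, 0, 0], "roll": -1, "fingers": -1}
    - {"slide": [0, 0, 0], "roll": -1, "fingers": -1}
    - {"slide": [0, 0, 0], "roll": -1, "fingers": -1}
    - {"slide": [0, 0, 0], "roll": -1, "fingers": -1}
    - {"slide": [0, 0, 0], "roll": -1, "fingers": -1}
    - {"slide": [0, 0, 0], "roll": -1, "fingers": -1}
    - {"slide": [0, 0, 0], "roll": -1, "fingers": -1}
    - {"slide": [0, 0, 0], "roll": -1, "fingers": -1}
    - {"slide": [0, 0, 0], "roll": -1, "fingers": -1}
    - {"slide": [0, 0, 0], "roll": -1, "fingers": -1}
    - {"slide": [0, 0, 0], "roll": -1, "fingers": -1}
    - {"slide": [0, 0, 0], "roll": -0.3, "fingers": -1}
    - {"slide": [0, 0, 0], "roll": 0, "fingers": -1}
    - {"slide": [0, 0, 0], "roll": 0, "fingers": -1}
    - {"slide": [0, 0, 0], "roll": 0, "fingers": -1}

```text
t: 10.7
tool_pos: [0.5613, -0.0893, 0.0811]
orientation: [-1.924, 0.51, 1.93]
force: [-6.4, 13.0, 9.9]
opening: 0.0117
```

```bash
python3 look.py wrist w5
```

```text
t 10.7 pos [ 0.5613 -0.0893  0.0811] jaw yaw -119.8 open 0.011708743395074094 F [-6.4 13.   9.9] [ 2.38  1.32 -0.03]
dial_grip 0.74 [310.4 292.7] [ 0.5649 -0.0895  0.088 ]
dial_nose 0.87 [313.  323.2] [ 0.5442 -0.0792  0.0785]
index_mark 0.85 [308.8 329.4] [ 0.5381 -0.0728  0.071 ]
shackle_bar 0.7 [306.  383.4] [ 0.4965 -0.0464  0.057 ]
lock 0.7 [310.5 263.7] [ 0.5637 -0.0884  0.04  ]
```

View pics/w5.png

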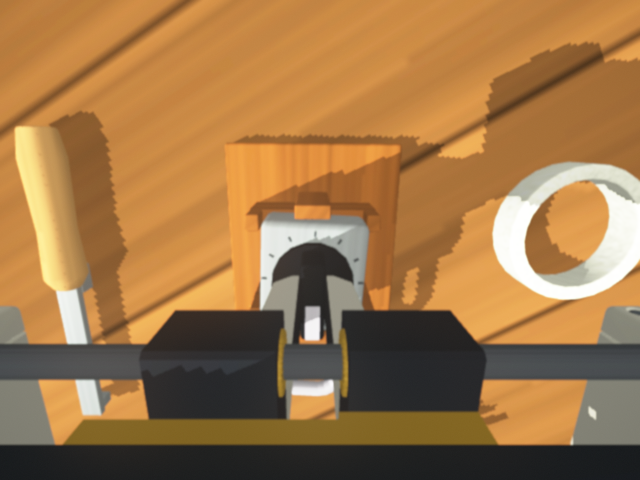

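Nose now at the index (jaw yaw -119.8°). There is about 14 N of side load, so my centre was about 2.5 mm off in y. I'll relieve that, release and rise to check.

>>> play_rows:
  plan:
    - {"slide": [-0.05, 0.1, 0], "roll": 0, "fingers": -1}
    - {"slide": [0, 0, 0], "roll": 0, "fingers": -1}
    - {"slide": [0, 0, 0], "roll": 0, "fingers": -0.2}
    - {"slide": [0, 0, 0], "roll": 0, "fingers": -0.2}
    - {"slide": [0, 0, 0], "roll": 0, "fingers": -0.2}
    - {"slide": [0, 0, 1], "roll": 0, "fingers": -0.2}
    - {"slide": [0, 0, 1], "roll": 0.0, "fingers": -0.2}
    - {"slide": [0.5, -0.3, 1], "roll": 1, "fingers": -0.2}
    - {"slide": [0.5, -0.3, 0], "roll": 1, "fingers": -0.2}
    - {"slide": [0.5, -0.3, 0], "roll": 1, "fingers": -0.2}
    - {"slide": [0, 0, 0], "roll": 1, "fingers": -0.2}
    - {"slide": [0, 0, 0], "roll": 1, "fingers": -0.2}
    - {"slide": [0, 0, 0], "roll": 0, "fingers": -0.2}

```text
t: 12.68
tool_pos: [0.6055, -0.1164, 0.1703]
orientation: [2.129, 0.187, -2.13]
force: [-0.4, -0.4, 0.9]
opening: 0.0369
```

```bash
python3 look.py wrist w6
```

```text
t 12.675 pos [ 0.6055 -0.1164  0.1703] jaw yaw -80.0 open 0.0368884489396124 F [-0.4 -0.4  0.9] [-0.05  0.16 -0.03]
dial_grip 0.89 [268.  290.6] [ 0.564  -0.0877  0.088 ]
shackle_bar 0.3 [274.1 270.4] [ 0.5696 -0.0884  0.057 ]
lock 0.82 [276. 272.] [ 0.5615 -0.0895  0.04  ]
rest 0.8 [ 53.8 395.4] [0.3424 0.1517 0.    ]
rest 0.74 [281.6 254.4] [ 0.566  -0.0906  0.    ]
```

View pics/w6.png

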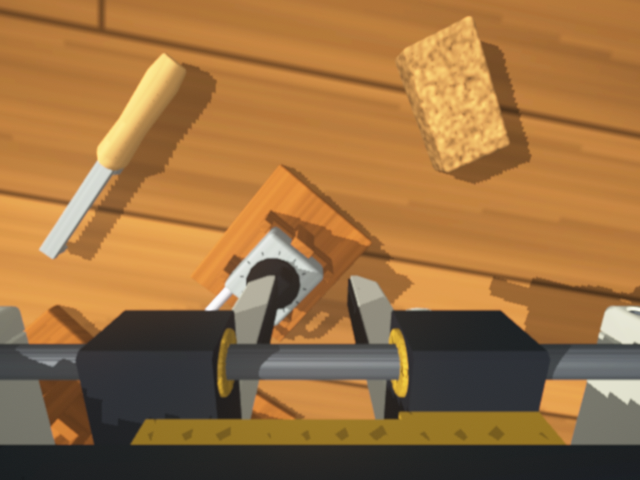

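The dial is hidden at this angle. Turning to the shackle grip (jaw yaw -30°) above the crossbar at about (0.491, -0.048), and looking again there.

>>> play_rows:
  plan:
    - {"slide": [-0.64, 0.38, 0], "roll": 1, "fingers": -0.35}
    - {"slide": [-0.64, 0.38, 0], "roll": 1, "fingers": -0.35}
    - {"slide": [-0.64, 0.38, 0], "roll": 1, "fingers": -0.35}
    - {"slide": [-0.64, 0.38, 0], "roll": 1, "fingers": -0.35}
    - {"slide": [-0.64, 0.38, 0], "roll": 1, "fingers": -0.35}
    - {"slide": [-0.64, 0.38, 0], "roll": 1, "fingers": -0.35}
    - {"slide": [0, 0, 0], "roll": 0.25, "fingers": -0.35}
    - {"slide": [0, 0, 0], "roll": 0, "fingers": -0.35}
    - {"slide": [0, 0, 0], "roll": 0, "fingers": -0.35}

```text
t: 14.15
tool_pos: [0.4911, -0.0482, 0.1707]
orientation: [1.584, 0.914, -1.584]
force: [0.2, 0.2, -0.5]
opening: 0.0302
```

```bash
python3 look.py wrist w7; python3 look.py scene s7; python3 -c "
import cv2
a=cv2.imread('pics/s7.png')[160:300,170:330]
cv2.imwrite('pics/s7c.png',cv2.resize(a,None,fx=5,fy=4,interpolation=cv2.INTER_CUBIC)[:600])"
```

```text
t 14.15 pos [ 0.4911 -0.0482  0.1707] jaw yaw -30.0 open 0.030202016449466587 F [ 0.2  0.2 -0.5] [-0.06  0.08  0.04]
dial_grip 0.9 [421.7 244.2] [ 0.5664 -0.089   0.088 ]
dial_nose 0.87 [384.8 240.4] [ 0.5436 -0.0754  0.0785]
index_mark 0.79 [376.  240.4] [ 0.5377 -0.0745  0.071 ]
index_mark 0.29 [420.  245.2] [ 0.5673 -0.0964  0.071 ]
shackle_bar 0.84 [315.5 232.6] [ 0.4962 -0.047   0.057 ]
lock 0.97 [402.7 229.2] [ 0.5644 -0.0879  0.04  ]
rest 0.95 [205.  309.8] [ 0.3393 -0.0754  0.    ]
rest 0.77 [ 72.7 121.6] [0.3441 0.1494 0.    ]
t 14.5 pos [ 0.4906 -0.0479  0.1706] jaw yaw -29.9 open 0.030138659717326897 F [-0.3  0.2 -0.1] [-0.09  0.1  -0.  ]
dial_grip 0.84 [242.  222.9] [ 0.5579 -0.0914  0.088 ]
dial_nose 0.85 [251.8 220.2] [ 0.5338 -0.0793  0.0785]
index_mark 0.62 [253.6 225.6] [ 0.5403 -0.0749  0.071 ]
shackle_bar 0.56 [275.8 217.7] [ 0.4892 -0.0432  0.057 ]
lock 0.69 [244.5 247.8] [ 0.5706 -0.0875  0.04  ]
rest 0.92 [249.  261.7] [ 0.5623 -0.084   0.    ]
rest 0.83 [377.4 208.4] [0.3439 0.1513 0.    ]
```

View pics/w7.png

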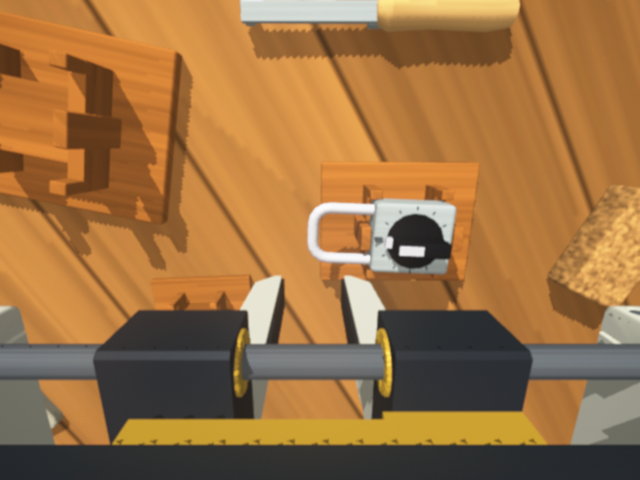

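View pics/s7c.png

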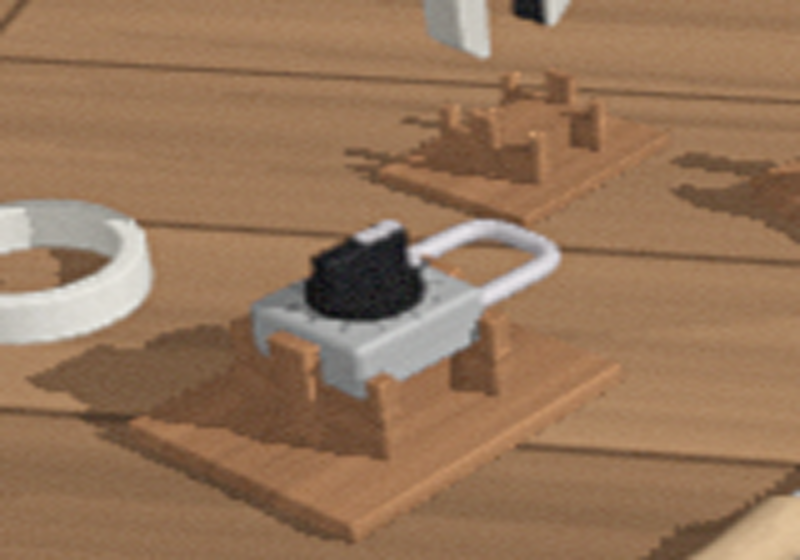

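The nose is at the index mark (nose 385,240; index 376,240; dial 422,244 in line), and the shackle is shut. The crossbar at column 313.5 is midway between the fingers. Going down around it.

>>> play_rows:
  plan:
    - {"slide": [0.03, 0.05, -0.8], "roll": 0, "fingers": -0.35}
    - {"slide": [0, 0, -0.8], "roll": 0, "fingers": -0.35}
    - {"slide": [0, 0, -0.8], "roll": 0, "fingers": -0.35}
    - {"slide": [0, 0, -0.8], "roll": 0, "fingers": -0.35}
    - {"slide": [0, 0, -0.6], "roll": 0, "fingers": -0.35}
    - {"slide": [0, 0, -0.5], "roll": 0, "fingers": -0.35}
    - {"slide": [0, 0, 0], "roll": 0, "fingers": -0.35}

```text
t: 15.72
tool_pos: [0.4905, -0.0461, 0.0405]
orientation: [1.581, 0.917, -1.584]
force: [-0.5, 1.3, 0.9]
opening: 0.0301
```

```bash
python3 look.py wrist w8
```

```text
t 15.725 pos [ 0.4905 -0.0461  0.0405] jaw yaw -29.9 open 0.030086238723138703 F [-0.5  1.3  0.9] [-0.03  0.14  0.  ]
dial_grip 0.84 [520.  346.7] [ 0.5632 -0.0904  0.088 ]
index_mark 0.91 [438.4 322.7] [ 0.5404 -0.076   0.071 ]
shackle_bar 0.74 [316.9 303. ] [ 0.4943 -0.0463  0.057 ]
lock 0.62 [468.1 297.1] [ 0.5631 -0.0915  0.04  ]
```

View pics/w8.png

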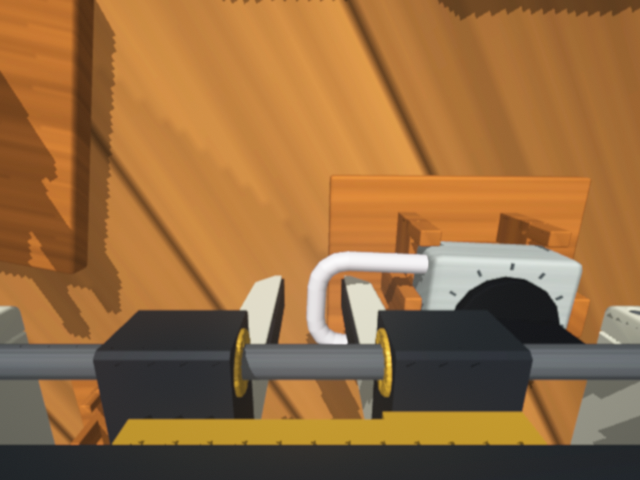

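The crossbar is between the fingers, with the inner finger inside the loop. Gripping and pulling about 24 mm along 150°.

>>> play_rows:
  plan:
    - {"slide": [0, 0, 0], "roll": 0, "fingers": -1}
    - {"slide": [0, 0, 0], "roll": 0, "fingers": -1}
    - {"slide": [0, 0, 0], "roll": 0, "fingers": -1}
    - {"slide": [-0.1, 0.06, 0], "roll": 0, "fingers": -1}
    - {"slide": [-0.12, 0.07, 0], "roll": 0, "fingers": -1}
    - {"slide": [-0.12, 0.07, 0], "roll": 0, "fingers": -1}
    - {"slide": [-0.12, 0.07, 0], "roll": 0, "fingers": -1}
    - {"slide": [-0.12, 0.07, 0], "roll": 0, "fingers": -1}
    - {"slide": [-0.1, 0.06, 0], "roll": 0, "fingers": -1}
    - {"slide": [0, 0, 0], "roll": 0, "fingers": -1}
    - {"slide": [0, 0, 0], "roll": 0, "fingers": -1}
  squeeze: 25

```text
t: 17.45
tool_pos: [0.472, -0.0349, 0.0421]
orientation: [1.583, 0.913, -1.58]
force: [5.9, -3.9, -2.2]
opening: 0.0078
```

```bash
python3 look.py wrist w9
```

```text
t 17.45 pos [ 0.472  -0.0349  0.0421] jaw yaw -29.9 open 0.007775373262290451 F [ 5.9 -3.9 -2.2] [-0.9  -0.97 -0.03]
dial_grip 0.75 [571.8 339.8] [ 0.5645 -0.0885  0.088 ]
dial_nose 0.78 [500.3 327.7] [ 0.5436 -0.0765  0.0785]
index_mark 0.58 [484.5 323.7] [ 0.54   -0.0771  0.071 ]
index_mark 0.17 [312.4 302.3] [ 0.477  -0.0283  0.071 ]
shackle_bar 0.74 [313.9 300.5] [ 0.4747 -0.0339  0.057 ]
lock 0.8 [502.6 294.4] [ 0.562  -0.0895  0.04  ]
rest 0.42 [568.6 343. ] [ 0.601  -0.1767  0.    ]
```

View pics/w9.png

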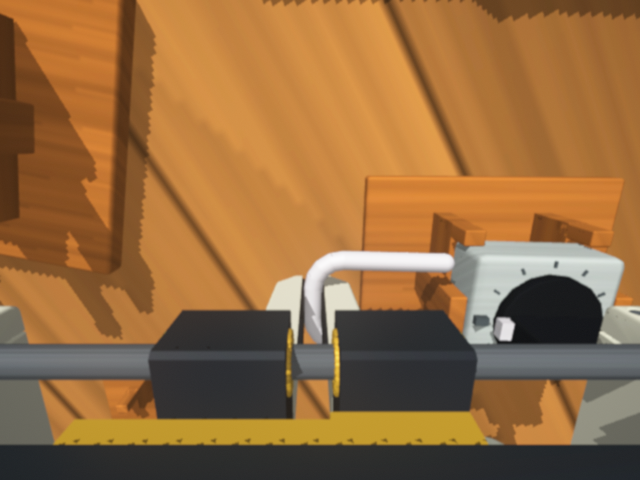

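>>> play_rows:
  plan:
    - {"slide": [-0.06, 0.03, 0], "roll": 0, "fingers": -1}
    - {"slide": [-0.06, 0.03, 0], "roll": 0, "fingers": -1}
    - {"slide": [0, 0, 0], "roll": 0, "fingers": -1}
    - {"slide": [0, 0, 0], "roll": 0, "fingers": -1}
    - {"slide": [0, 0, 0], "roll": 0, "fingers": -1}

```text
t: 18.42
tool_pos: [0.4719, -0.0349, 0.0436]
orientation: [1.586, 0.906, -1.574]
force: [18.9, -13.4, -9.2]
opening: 0.0079
```

At the stop: position unchanged while the force rose to 23 N, so the shackle is fully open. Relieving, releasing, rising, and turning to the body grip (jaw yaw 60°).

>>> play_rows:
  plan:
    - {"slide": [0.15, -0.08, 0], "roll": 0, "fingers": -1}
    - {"slide": [0, 0, 0], "roll": 0, "fingers": -0.35}
    - {"slide": [0, 0, 0], "roll": 0, "fingers": -0.35}
    - {"slide": [0, 0, 0], "roll": 0, "fingers": -0.35}
    - {"slide": [0, 0, 0.7], "roll": 0, "fingers": -0.35}
    - {"slide": [0, 0, 1], "roll": 0, "fingers": -0.35}
    - {"slide": [0, 0, 1], "roll": 0, "fingers": -0.35}
    - {"slide": [0, 0, 1], "roll": 0, "fingers": 1}
    - {"slide": [0.2, -0.1, 0.7], "roll": 1, "fingers": 1}
    - {"slide": [0.3, -0.2, 0], "roll": 1, "fingers": 1}
    - {"slide": [0.3, -0.2, 0], "roll": 1, "fingers": 1}
    - {"slide": [0.3, -0.2, 0], "roll": 1, "fingers": 1}
    - {"slide": [0.3, -0.2, 0], "roll": 1, "fingers": 1}
    - {"slide": [0.3, -0.2, 0], "roll": 1, "fingers": 1}
    - {"slide": [0.3, -0.2, 0], "roll": 1, "fingers": 1}
    - {"slide": [0.3, -0.2, 0], "roll": 1, "fingers": 1}
    - {"slide": [0.3, -0.2, 0], "roll": 1, "fingers": 1}
    - {"slide": [0.3, -0.1, 0], "roll": 1, "fingers": 1}
    - {"slide": [0, 0, 0], "roll": 1, "fingers": 1}
    - {"slide": [0, 0, 0], "roll": 0.25, "fingers": 1}

```text
t: 20.92
tool_pos: [0.5587, -0.0887, 0.1734]
orientation: [0.408, 1.533, -0.408]
force: [-0.3, -0.4, 0.4]
opening: 0.0928
```

>>> play_rows:
  plan:
    - {"slide": [0, 0, 0], "roll": 0, "fingers": 1}

```text
t: 21.05
tool_pos: [0.5587, -0.0887, 0.1735]
orientation: [0.411, 1.532, -0.411]
force: [-0.9, -0.5, 0.4]
opening: 0.0934
```

```bash
python3 look.py wrist w10
```

```text
t 21.05 pos [ 0.5587 -0.0887  0.1735] jaw yaw 60.0 open 0.09342035029001275 F [-0.9 -0.5  0.4] [ 0.06 -0.    0.02]
dial_grip 0.9 [316.3 250.1] [ 0.5649 -0.088   0.088 ]
dial_nose 0.95 [316.6 215.9] [ 0.543  -0.075   0.0785]
index_mark 0.56 [318.7 208.7] [ 0.5401 -0.0713  0.071 ]
shackle_bar 0.81 [319.4 109.3] [ 0.4738 -0.0325  0.057 ]
lock 0.7 [314.1 236.9] [ 0.5662 -0.0904  0.04  ]
rest 0.7 [198.1   1.5] [ 0.3398 -0.077   0.    ]
rest 0.62 [269.5 203.1] [ 0.522  -0.1172  0.    ]
```

View pics/w10.png

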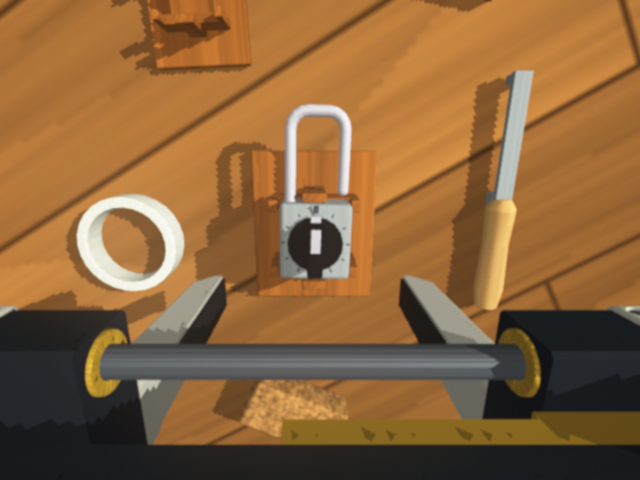

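Shackle drawn (bar at (319,109), 107 mm from the dial), and the nose is on the mark. The body centre is about 2.5 mm to the right, so I'll correct that and go down beside its sides.

>>> play_rows:
  plan:
    - {"slide": [0.07, 0.07, 0], "roll": 0, "fingers": 1}
    - {"slide": [0, 0, -0.8], "roll": 0, "fingers": 1}
    - {"slide": [0, 0, -0.8], "roll": 0, "fingers": 1}
    - {"slide": [0, 0, -0.8], "roll": 0, "fingers": 1}
    - {"slide": [0, 0, -0.8], "roll": 0, "fingers": 1}
    - {"slide": [0, 0, -0.7], "roll": 0, "fingers": 1}
    - {"slide": [0, 0, -0.6], "roll": 0, "fingers": 1}
    - {"slide": [0, 0, 0], "roll": 0, "fingers": 1}
    - {"slide": [0, 0, 0], "roll": 0, "fingers": -1}
    - {"slide": [0, 0, 0], "roll": 0, "fingers": -1}
    - {"slide": [0, 0, 0], "roll": 0, "fingers": -1}
    - {"slide": [0, 0, 0], "roll": 0, "fingers": -1}
    - {"slide": [0, 0, 0], "roll": 0, "fingers": -1}
  squeeze: 45

```text
t: 23.02
tool_pos: [0.5613, -0.0875, 0.0392]
orientation: [0.408, 1.531, -0.41]
force: [-1.1, -3.7, 2.9]
opening: 0.0595
```

```bash
python3 look.py wrist w11
```

```text
t 23.025 pos [ 0.5613 -0.0875  0.0392] jaw yaw 60.1 open 0.059487416276626466 F [-1.1 -3.7  2.9] [-0.78  0.24  0.08]
dial_grip 0.91 [312.1 347.1] [ 0.5645 -0.0887  0.088 ]
dial_nose 0.72 [311.7 282.2] [ 0.5436 -0.0769  0.0785]
index_mark 0.6 [308.6 345.2] [ 0.5726 -0.0953  0.071 ]
shackle_bar 0.92 [315.1  72.1] [ 0.4731 -0.0348  0.057 ]
lock 0.95 [311.6 295.9] [ 0.5646 -0.0892  0.04  ]
```

View pics/w11.png

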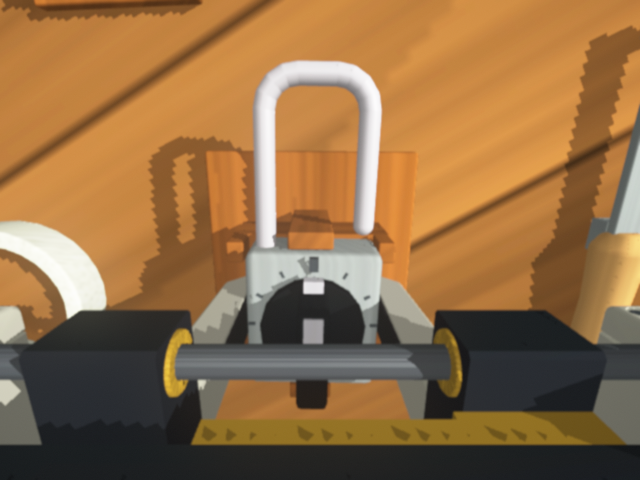

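Body gripped at 59.5 mm and everything is aligned. Lifting straight up by about 160 mm, slowly at first.

>>> play_rows:
  plan:
    - {"slide": [0, 0, 0.2], "roll": 0, "fingers": -1}
    - {"slide": [0, 0, 0.3], "roll": 0, "fingers": -1}
    - {"slide": [0, 0, 0.4], "roll": 0, "fingers": -1}
    - {"slide": [0, 0, 0.4], "roll": 0, "fingers": -1}
    - {"slide": [0, 0, 0.4], "roll": 0, "fingers": -1}
    - {"slide": [0, 0, 0.5], "roll": 0, "fingers": -1}
    - {"slide": [0, 0, 0.5], "roll": 0, "fingers": -1}
    - {"slide": [0, 0, 0.5], "roll": 0, "fingers": -1}
    - {"slide": [0, 0, 0.5], "roll": 0, "fingers": -1}
    - {"slide": [0, 0, 0.5], "roll": 0, "fingers": -1}
    - {"slide": [0, 0, 0.4], "roll": 0, "fingers": -1}
    - {"slide": [0, 0, 0.3], "roll": 0, "fingers": -1}
    - {"slide": [0, 0, 0.2], "roll": 0, "fingers": -1}
    - {"slide": [0, 0, 0], "roll": 0, "fingers": -1}
    - {"slide": [0, 0, 0], "roll": 0, "fingers": -1}
    - {"slide": [0, 0, 0], "roll": 0, "fingers": -1}

```text
t: 25.38
tool_pos: [0.5607, -0.0867, 0.191]
orientation: [0.409, 1.533, -0.409]
force: [-1.4, -0.7, -5.7]
opening: 0.0598
```

```bash
python3 look.py wrist w12; python3 look.py scene s12 | head -1
```

```text
t 25.375 pos [ 0.5607 -0.0867  0.191 ] jaw yaw 60.1 open 0.05979864307007826 F [-1.4 -0.7 -5.7] [-0.04 -0.04 -0.  ]
dial_grip 0.57 [312.6 345.6] [ 0.6494 -0.1368  0.088 ]
dial_grip 0.47 [481.4 196.6] [0.5987 0.0489 0.088 ]
dial_nose 0.67 [310.9 280.3] [ 0.5964 -0.1081  0.0785]
index_mark 0.69 [316.7 264.6] [ 0.5885 -0.0975  0.071 ]
index_mark 0.27 [317.2  74. ] [ 0.4521 -0.0193  0.071 ]
shackle_bar 0.75 [322.6  72.3] [ 0.4511 -0.0134  0.057 ]
lock 0.7 [309.4 297.1] [ 0.6255 -0.1268  0.04  ]
rest 0.94 [200.7   9.3] [ 0.3399 -0.0783  0.    ]
rest 0.73 [310.7 220.7] [ 0.564 -0.09   0.   ]
t 25.725 pos [ 0.561  -0.0868  0.1916] jaw yaw 60.1 open 0.05972520345866623 F [ 0.5 -0.  -5.1] [ 0.01 -0.06  0.04]
```

View pics/w12.png

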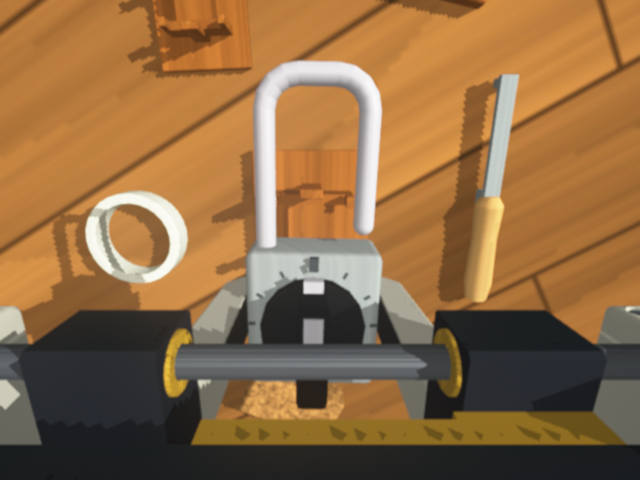

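View pics/s12.png

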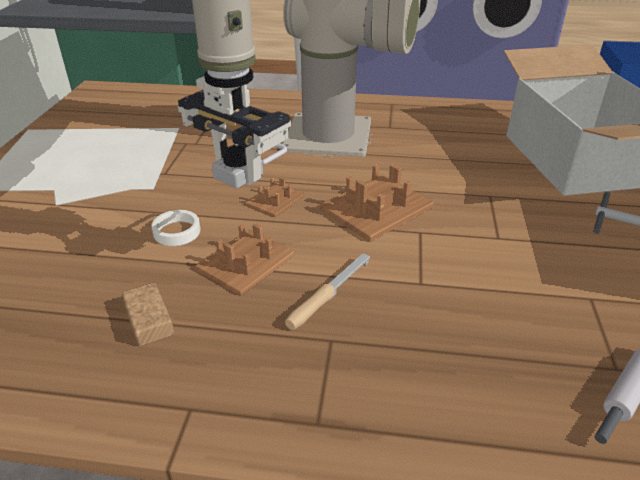

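The lock hangs level. It sits at the same pixels relative to the gripper as before the lift (nose 313,286; index 313,264; crossbar row 72), with its underside at about 0.19 m and a weight of about 5.5 N. The bystanders have not moved.

```bash
python3 -c "
from plant import robot
s=robot.read_state();print(s['t'],s['tool_pos'],s['force'],abs(s['dq']).max());print(robot.close_job())"
```

```text
26.075 [ 0.56099347 -0.08683029  0.19166734] [ 0.39743773 -0.57881088 -5.38186687] 0.003179914524031343
the job is handed in; nothing more can be done
None
```

The padlock is open and held still in the gripper, and the job was handed in at 26 s; no verdict is reported. I turned the dial four clicks (120°) clockwise to the mark. I then pulled the shackle straight out to its stop, gripped the body by its long sides and lifted it out of the rest.

**Last checks:**
- **Lock height:** its underside is about 0.19 m above the bench. This is worked out from the tool height, not measured directly.
- **Level and grip:** the lock looks the same relative to the gripper as before the lift, so it hangs level. The grip is 59.8 mm wide, the gripper carries about 5.4 N, and the arm is still.
- **Dial:** the nose stands in line with the index mark.
- **Shackle:** it stopped moving while the pull rose to about 23 N. The crossbar measured about 107 mm from the dial, against 105 mm nominal when fully open.
- **Bystanders:** the tape roll, chisel and sanding block are at the same pixels in the scene picture as at the start.

**What disagreed:**
- My first estimate of the dial's centre was about 2.5 mm off. That put about 14 N of side load on the dial at the end of the turn, which I relieved before letting go.
- Network points differed from each other by a few millimetres.

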